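Put the trimming slide's feed in gear and wind the block up to the red pointer

TASK

The hand feed of the specimen trimming slide is out of gear. Ease its black knob down, pressing only lightly and rocking it to and fro, until the coupling teeth fall into mesh and the knob goes fully home; never force it down with tooth standing on tooth, nor drive the carriage along with the teeth only part-way in. Then wind the carriage with that knob, without touching the carriage, until its black line stands at the red pointer; let go with the feed still in gear and the vial, loupe and petri dish around it undisturbed.

Things in the scene. Friction and masses are not known exactly. Their poses are not given: they have to be found in the camera images.
- trimming_slide: hand-fed trimming slide: light grey cast plate 176 x 208 mm, fixed, yaw within 0.4 rad. Origin under the plate's middle at table height; z up, y along the slide's rods, x across them, away from the robot. The upright feed spindle with its black knob stands at x = -30 mm, y = 0 in this frame.
- feed_knob (a point): point fixed to the slide, on the spindle's axis, 95 mm above the table: middle of the black fluted round knob (40 mm diameter, 34 mm tall, underside 78, top 112 mm above the table) while out of gear; fully home the knob's top is at 100 mm. The knob turns freely (0.015 N m) together with the toothed collar and rides on it by a coil spring: 3 N per mm of squeeze, solid after 10 mm.
- coupling (a point): point fixed to the slide, on the spindle's axis, 40 mm above the table, where the teeth meet. Six teeth under the steel collar (57 mm diameter, collar top 62 mm high when out of gear) and six on the gear; they fit every 60 degrees with 9 degrees of play. At the start the unknown tooth angle never fits: tooth stands on tooth until the knob is turned. Teeth and gear are damaged above 18 N.
- drive_gear: brass gear, 60 mm diameter, on the spindle's axis, origin at its underside 22 mm above the table, six coupling teeth standing up to 40 mm. Drives the carriage's rack: 28 mm of travel per rad; counterclockwise seen from above moves the carriage to +y of trimming_slide. Needs about 0.12 N m to turn; stays where it is left.
- shift (a joint): how far the toothed collar has gone down, m: 0 out of gear, 0.004 teeth meet, 0.012 fully home in mesh. It slides with 3 N of friction and stays where it is left. Held tooth on tooth, pressing on only squeezes the knob's spring and loads the teeth; when turning brings teeth over gaps it snaps down about as far as the spring was squeezed and can then be pressed home.
- carriage: aluminium carriage 58 x 66 mm, top 40 mm above the table, on the two rods, carrying a white specimen chuck with an amber block (up to 74 mm above the table). Origin: the black line on the white plate at the far edge of its top; axes as trimming_slide's. Travels 40 mm either way from its start at mid-slide; moves only with the gear.
- red_pointer: red setting pointer, a 14 mm wide clamp on the scale bar behind the carriage, fixed, 14 to 32 mm left or right of the carriage's start. Origin: needle tip, 41 mm above the table; axes as trimming_slide's: the carriage is there when both origins have the same y in that frame. A like blue one on the other side is not used.
- white_vial: vial with a white cap, 23 mm diameter, 57 mm tall, loose, upright on the table to the right of the slide; origin under its base. Bystander.
- loupe: black magnifier loupe, 40 mm diameter, 35 mm tall, loose on the table to the left of the slide; origin under its base. Bystander.
- petri: clear petri dish, 65 mm diameter, 13 mm tall, loose on the table behind the slide; origin under its base. Bystander.

How it is judged:
On the way, in this order (a step that is already met when the one before it is completed fails the run):
1. the coupling teeth are in mesh and the collar fully home (value of joint shift above 0.0105 m), for 0.2 s.
2. the carriage's line is at the red pointer, wound there in gear (y of carriage in the frame of red_pointer between -0.003 and 0.003 m and value of joint shift above 0.0105 m), for 0.2 s.
At the end, for the whole second after the job is handed in: the toothed collar is fully home (at least 10.5 of 12 mm down), the carriage's line stands within 3 mm of the red pointer's needle along the slide, at rest (all of step 2 and linear speed of carriage below 0.005 m/s); the robot touches nothing.
It fails at once if the coupling teeth or gear are forced (more than 18 N) (contact force between drive_gear and anything else above 18 N).
It fails at once if the carriage is driven more than 5 mm with the teeth only part-way in (distance of carriage from where it was at the start of the episode above 0.005 m and value of joint shift below 0.009 m).
It fails at once if the carriage is touched by the robot (more than 1 N) (contact force between carriage and the fingers above 1 N or contact force between carriage and the arm above 1 N).
It fails at once if the vial, the loupe or the petri dish is moved by more than 15 mm or tipped (distance of any of white_vial, loupe, petri from where it was at the start of the episode above 0.015 m or angle between any of white_vial, loupe, petri's own z axis and vertical above 0.5 rad).
It also fails if it takes over 72 s, if anything falls off the work surface, if the arm or the gripper's body presses on something with over 40 N, if the wrist force passes 120 N, or if a joint passes its speed limit or range.

ROBOT

A 7-joint arm with a two-finger parallel gripper is mounted at the origin on a cart in front of the work surface, level with it; the furniture and walls round the work are solid. World frame = base frame: x ahead of the robot, y to its left, z up, the work surface at z = 0. Lengths are in m, angles in rad, forces in N, time in s.
With the tool pointing down it reaches from about 0.4 to 0.925 m from the base axis. Payload 5.6 kg.
Tool frame: the origin (TCP) lies on the centre line of the jaws, within the pads' length; the fingertips stand 22 mm ahead of it and the grasp point (between the pads) lies 3 mm ahead of it; z points along the fingers, y is the line along which they close (so a half turn about z gives the same grasp; the last joint's range is limited). The gripper opens to 85 mm and grips with 20 to 120 N. Pads are 22 mm wide; open, the fingers measure 114 mm over their backs; the gripper's body (76 mm by 85 mm) begins 54 mm behind the grasp point. The pads swing forward as they close: fully open they stand 13 mm farther back than shut.
Start: joints at [-1.247, 0.468, -0.012, 1.603, 0.006, 1.071, -0.056], TCP at [0.233, 0.607, 0.253] pointing down, gripper open.
Joint ranges: [-2.53, 2.53], [-0.31, 2.02], [-1.57, 1.55], [0.28, 2.44], [-1.29, 4.43], [0.15, 1.84], [-2.92, 2.92]. Speed limits (rad/s): [2.57, 2.57, 3.14, 3.14, 3.14, 3.14, 3.14].

INTERFACE

Orientations are given as a unit quaternion [x, y, z, w].
In Python, from station import status, eyes, order gives the robot as it stands.
- The arm moves only by the tool drive_tool, never from a script. Its argument "deltas" is a list that holds one entry, the list of rows, each a list of 6 numbers: the shift along the tool's x, y, z as a fraction of full scale, then the turn, a rotation vector about the tool's x, y, z as a fraction of full scale. A call has 1 to 12 rows; each row shifts and turns the commanded pose from where the row before left it, along the tool's axes as they then stand; what a row does not reach is not made up. Full scale, the value 1, is 0.025 m for a shift and 5 degrees for a turn. A row lasts 1/12 s, in which the tool goes at most 41.7 mm and 7.16 degrees, less where a joint would pass 70% of its speed; a pose out of reach is approached as far as the arm can. A call with a number of a shift or a turn outside -1 to 1 is refused whole. A call with a gripper value outside its range is refused whole. "gripper" is the closure in counts, from 0 (fully open) to 255 (shut), set as the call begins (left out, the last holds). The fingers move at their own pace and stop on an object; the grip force is fixed at half the most. Time passes only in rows, so rows that do not move let the fingers close. It gives the time, the measured TCP pose, the force, the opening and the grip force at its end, in the units of the state.
- status.state(): the state, without advancing time (a new reading comes with each control period).
- eyes.read_camera(name): name is "side" or "top"; returns a dict with "color" (480x640x3 uint8, blue, green, red), "vfov" (degrees; the focal length in pixels is half the picture's height over the tangent of half this angle, whatever the lens; pixels are square), "cx", "cy" (the principal point, pixels), "k1" (the pictures are not rectified: a ray, as slopes to the right and down, at radius r is drawn at 1 + k1 r^2 times it, then the intrinsics apply), "position" and "rotation" of the camera in the world. Camera axes: x right, y up, looking along -z (the intrinsics and any distortion apply to the point x, -y, -z); pixel columns grow to the right and rows downward; lengths in m; the calibration is good to about 2 mm. A picture is of the moment at which its call begins. There is no depth.
- order.job_done(): hands the job in; it is judged then, once.
The state is a dict: "t": time; "joints": joint angles; "joint_velocities": joint speeds; "effort": joint torques, N m; "ee_pos": TCP position; "orientation": TCP orientation; "wrist_force": force on the tool from outside, world axes, zero at the start; "torque": the same for the moment, N m; "opening": opening from 0.0 (shut) to 1.0 (fully open); "finger_force": force on a finger pad.
Only numpy, scipy, OpenCV 4.12 (cv2) and the standard library are available. Lean on these libraries where they do the work, as an engineer would, in place of code of your own. Each camera call takes 0.05 s, during which the arm holds its last target. There are 200 camera calls.

## Working session

There is one attempt and no reset: what is moved stays moved. The work goes in short steps, Python scripts to look and compute and a tool call to move; the robot and the scene stay as the last step left them, time stands still between calls to the robot, and variables do not carry over. Pictures are saved under pics/ and viewed, at most 10 in all, crops included, and the job is handed in when it is done.

Besides the shell and the picture viewer there is one more tool, called after ">>>" in YAML: its name, and indented under it one key for each argument. drive_tool: Moves the arm, as the interface text tells. Shift numbers are shares of 0.025 m and turn numbers shares of 5 degrees, none past 1 either way. Its arguments: {"type":"object","properties":{"deltas":{"type":"array"},"gripper":{"type":"number"}},"required":["deltas"]}

```bash
mkdir -p pics; ls; python3 - <<'E'
from station import status, eyes, order
import cv2
print(status.state())
for n in("side","top"):
    c=eyes.read_camera(n); cv2.imwrite(f"pics/{n}0.png",c["color"]); print({k:v for k,v in c.items() if k!="color"})
E
```

```text
pics
{'t': 0.0, 'joints': array([-1.24701661,  0.46839201, -0.01161437,  1.60365142,  0.00598992,
        1.07138744, -0.05633119]), 'joint_velocities': array([-1.49199070e-03, -6.80820219e-04, -8.62187518e-04,  3.36294049e-04,
        4.12936858e-04,  1.33933300e-03, -5.25530836e-05]), 'effort': array([ 2.74950953e-04, -5.32386374e+01,  2.16278544e-02, -2.51309556e+01,
        1.13923990e-02,  7.54758599e-03, -6.42486299e-06]), 'ee_pos': array([0.23296009, 0.60625088, 0.25231716]), 'orientation': array([ 1.82407574e-01,  9.83222591e-01, -8.95117982e-04, -1.09389453e-04]), 'wrist_force': array([ 0.06964258, -0.21955893, -1.02751107]), 'torque': array([0.05441504, 0.0506272 , 0.03372776]), 'finger_force': 0.0, 'opening': 0.9978804999188039}
{'vfov': 43.14904135790648, 'cx': 322.7262647650696, 'cy': 236.95744263766917, 'k1': 0.04740897211286401, 'position': array([ 1.10786819, -0.10374225,  0.78822664]), 'rotation': array([0.25537581, 0.20270371, 0.60875439, 0.72326516])}
{'vfov': 43.77487171838418, 'cx': 311.0744297772718, 'cy': 237.98843038266762, 'k1': 0.00903883091699207, 'position': array([0.50973936, 0.00526231, 0.98861266]), 'rotation': array([ 0.02757134, -0.01427508, -0.69708556,  0.71631541])}
```

View pics/top0.png

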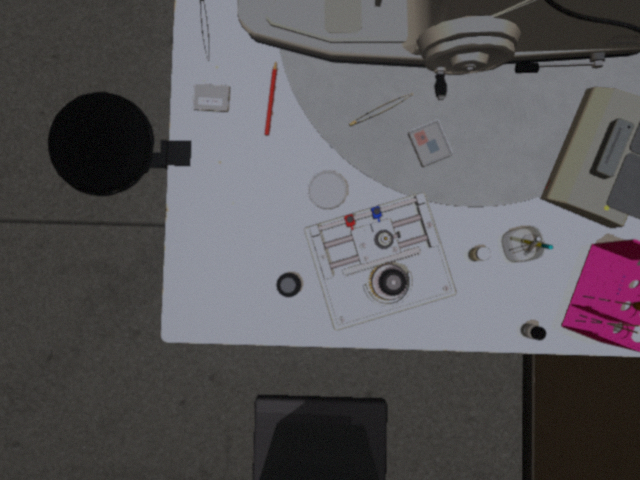

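View pics/side0.png

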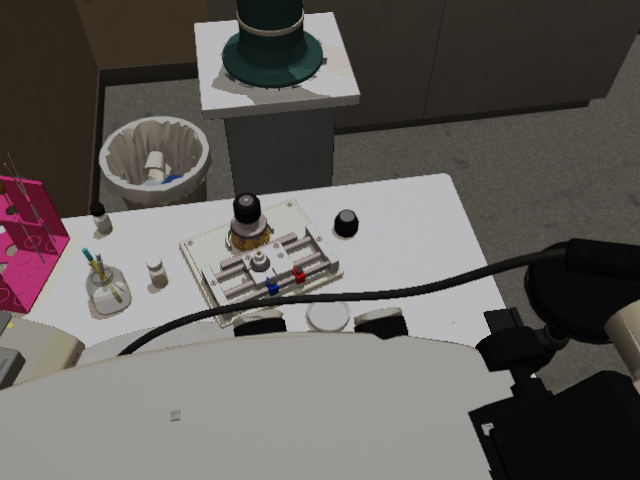

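The top view shows the slide around (385,260), with its knob at about (393,282), the loupe at (289,284), the vial at (480,253) and the petri dish at (328,189). The red pointer is at (350,220), to the left (+y) of the carriage. I'll enlarge this area next.

```bash
cat > h.py <<'E'
import numpy as np, cv2
from scipy.spatial.transform import Rotation as R
from station import status, eyes, order
def K(c):
    f=240/np.tan(np.radians(c["vfov"])/2); return np.array([[f,0,c["cx"]],[0,f,c["cy"]],[0,0,1]]),np.array([c["k1"],0,0,0,0.])
def world(c,uv,z):
    k,d=K(c); uv=np.array(uv,float).reshape(-1,1,2)
    s=cv2.undistortPoints(uv,k,d)[:,0]
    r=R.from_quat(c["rotation"]).apply(np.c_[s[:,0],-s[:,1],-np.ones(len(s))])
    return c["position"]+r*((np.broadcast_to(z,len(s))-c["position"][2])/r[:,2])[:,None]
def pix(c,P):
    k,d=K(c); q=R.from_quat(c["rotation"]).inv().apply(np.atleast_2d(P)-c["position"])*[1,-1,-1]
    return cv2.projectPoints(q,np.zeros(3),np.zeros(3),k,d)[0][:,0]
def crop(c,name,x,y,w,h,s):
    cv2.imwrite(name,cv2.resize(c["color"][y:y+h,x:x+w],None,fx=s,fy=s,interpolation=cv2.INTER_CUBIC))
E
python3 - <<'E'
from h import *
c=eyes.read_camera("top"); crop(c,"pics/t1.png",300,188,160,150,4)
# corners in order: left-bottom,right-bottom,right-top,left-top guesses
P=world(c,[(334,329),(457,293),(424,195),(305,228)],[.0]*4);print(P.round(3))
print(world(c,[(393,282)],.11))
E
```

```text
[[ 0.419 -0.017  0.   ]
 [ 0.484 -0.217  0.   ]
 [ 0.644 -0.161  0.   ]
 [ 0.584  0.035  0.   ]]
[[ 0.50029065 -0.09912747  0.11      ]]
```

View pics/t1.png

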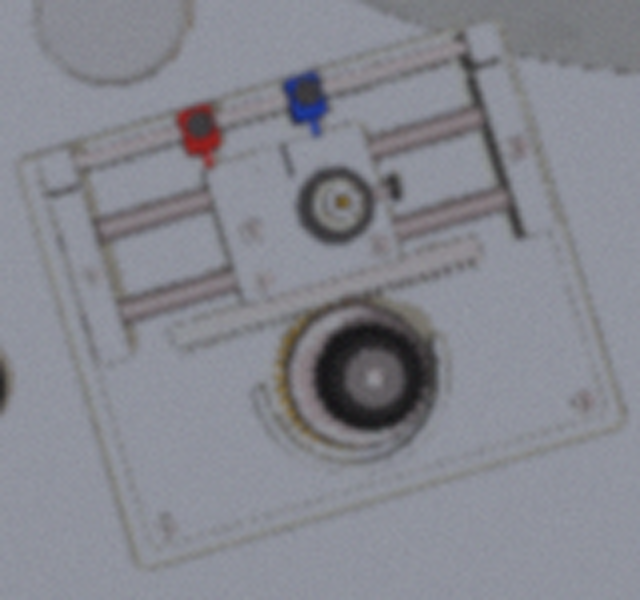

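In the crop (4x, offset 300,188) I read these points:
- Plate corners: (143,570), (625,425), (500,22) and (18,158).
- Knob top centre: (374,376).
- Black line: (281,143) to (292,175).
- Red needle tip: (209,165).

```bash
python3 - <<'E'
from h import *
c=eyes.read_camera("top")
q=lambda *a:[(300+x/4,188+y/4) for x,y in a]
P=world(c,q((143,570),(625,425),(500,22),(18,158)),.0)[:,:2]
ex=(P[3]-P[0]+P[2]-P[1]);ey=(P[0]-P[1]+P[3]-P[2])
yaw1=np.arctan2(ex[1],ex[0]);yaw2=np.arctan2(-ey[0],ey[1]);m=P.mean(0)
print(np.linalg.norm(ex)/2,np.linalg.norm(ey)/2,np.degrees([yaw1,yaw2]),m)
y=(yaw1+yaw2)/2;A=np.array([[np.cos(y),-np.sin(y)],[np.sin(y),np.cos(y)]])
print("knob from plate",m+A@[-.03,0],"from top",world(c,q((374,376)),.112), "slide y",)
L=world(c,q((281,143),(292,175),(209,165),(338,203)),[.041,.041,.041,.074])[:,:2]
print("in slide frame",((L-m)@A).round(4))
r=R.from_quat(status.state()["orientation"]);print(r.as_matrix().round(3))
s=eyes.read_camera("side");k=m+A@[-.03,0]
print("pred side knob top",pix(s,[*k,.112])); crop(s,"pics/s1.png",180,180,180,140,4)
for n,p in(("vial",(480,250)),("loupe",(289,284)),("petri",(328,189))):print(n,world(c,[p],.03))
E
```

```text
0.17540392440630828 0.20708436499564048 [18.25495036 17.81315222] [ 0.53283276 -0.09056234]
knob from plate [ 0.50430658 -0.0998498 ] from top [[ 0.50033267 -0.09961757  0.112     ]] slide y
in slide frame [[ 0.0617  0.0021]
 [ 0.0482  0.0016]
 [ 0.0614  0.032 ]
 [ 0.0315 -0.0088]]
[[-0.933  0.359 -0.   ]
 [ 0.359  0.933 -0.001]
 [-0.    -0.001 -1.   ]]
pred side knob top [[245.04505182 201.21559309]]
vial [[ 0.55429169 -0.24609259  0.03      ]]
loupe [[0.49157481 0.05738003 0.03      ]]
petri [[ 0.64624101 -0.00104102  0.03      ]]
```

View pics/s1.png

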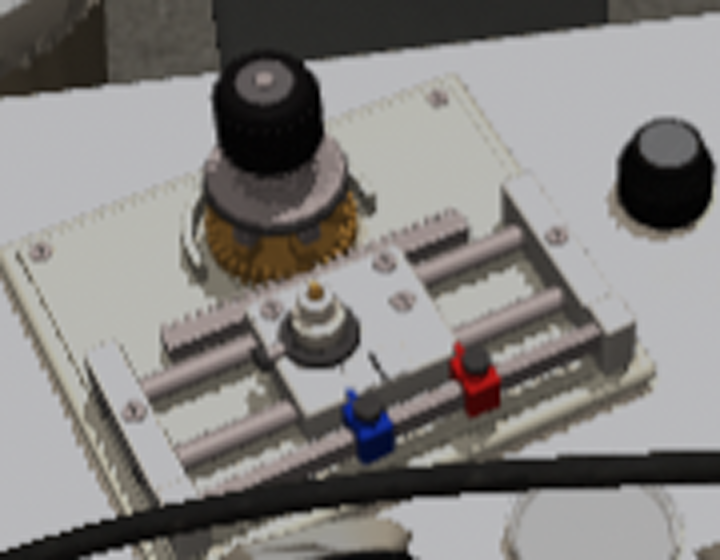

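The side view agrees: the knob top is at about (246,200) against a predicted (245,201). The knob is near (0.502,-0.100), the yaw is about 18°, and the carriage needs about +30 mm along y, or roughly 62° counterclockwise. I'll set off.

>>> drive_tool:
  deltas:
    - [[-0.84,-0.94,0,0,0,0],[-0.84,-0.94,0,0,0,0],[-0.84,-0.94,0,0,0,0],[-0.84,-0.94,0,0,0,0],[-0.84,-0.94,0,0,0,0],[-0.84,-0.94,0,0,0,0],[-0.84,-0.94,0,0,0,0],[-0.84,-0.94,0,0,0,0],[-0.84,-0.94,0,0,0,0],[-0.84,-0.94,0,0,0,0],[-0.84,-0.94,0,0,0,0],[-0.84,-0.94,0,0,0,0]]
  gripper: 0

```text
t: 1.25
ee_pos: [0.3675, 0.2516, 0.2535]
orientation: [0.182, 0.983, 0.0, 0.0]
wrist_force: [1.0, -0.4, -0.9]
opening: 1.0
finger_force: 0.0
```

>>> drive_tool:
  deltas:
    - [[-0.84,-0.94,0,0,0,0],[-0.84,-0.94,0,0,0,0],[-0.84,-0.94,0,0,0,0],[-0.84,-0.94,0,0,0,0],[-0.84,-0.94,0,0,0,0],[-0.84,-0.94,0,0,0,0],[-0.84,-0.94,0,0,0,0],[-0.84,-0.94,0,0,0,0],[-0.84,-0.94,0,0,0,0],[-0.84,-0.94,0,0,0,0],[-0.84,-0.94,0,0,0,0],[-0.84,-0.94,0,0,0,0]]

```text
t: 2.25
ee_pos: [0.5016, -0.102, 0.2534]
orientation: [0.182, 0.983, 0.0, 0.0]
wrist_force: [-0.4, 0.4, 0.3]
opening: 1.0
finger_force: 0.0
```

>>> drive_tool:
  deltas:
    - [[0,0,0,0,0,-1],[0,0,0,0,0,-1],[0,0,0,0,0,-1],[0,0,0,0,0,-1],[0,0,0,0,0,-1],[0,0,0,0,0,-1],[0,0,0,0,0,-1],[0,0,0,0,0,-1],[0,0,0,0,0,0],[0,0,0,0,0,0]]

```text
t: 3.08
ee_pos: [0.5013, -0.1006, 0.2533]
orientation: [-0.164, 0.987, 0.0, 0.0]
wrist_force: [-0.2, 0.9, -0.1]
opening: 1.002
finger_force: 0.0
```

```bash
cat >> h.py <<'E'
def st():
    s=status.state(); M=R.from_quat(s["orientation"]).as_matrix()
    print("t %.2f"%s["t"],"pos",s["ee_pos"].round(4),"yaw_y",np.degrees(np.arctan2(M[1,1],M[0,1])).round(2),"tilt",M[:,2].round(4),"F",s["wrist_force"].round(2),"T",s["torque"].round(3),"open",round(s["opening"],3),"ff",s["finger_force"],"j7",s["joints"][6].round(2)); return s,M
E
python3 - <<'E'
from h import *
s,M=st(); d=np.array([.502,-.0997,.102])-s["ee_pos"]; print("tool units",(M.T@d/.025).round(2))
c=eyes.read_camera("side");crop(c,"pics/s2.png",160,120,200,160,3)
E
```

```text
t 3.08 pos [ 0.5013 -0.1006  0.2533] yaw_y 108.83 tilt [ 1.e-04  1.e-04 -1.e+00] F [-0.15  0.94 -0.12] T [ 0.013  0.043 -0.015] open 1.002 ff 0.0 j7 2.13
tool units [-0.04  0.02  6.05]
```

>>> drive_tool:
  deltas:
    - [[0,0,0.6,0,0,1],[0,0,0.6,0,0,1],[0,0,0.6,0,0,1],[0,0,0.6,0,0,1],[0,0,0.6,0,0,1],[0,0,0.6,0,0,1],[-0.02,0.03,0.6,0,0,0],[-0.02,0,0.6,0,0,0],[0,0,0.6,0,0,0],[0,0,0.3,0,0,0],[0,0,0.2,0,0,0],[0,0,0.1,0,0,0]]

```text
t: 4.13
ee_pos: [0.5024, -0.1, 0.1029]
orientation: [0.096, 0.995, -0.0, -0.0]
wrist_force: [0.6, 0.3, 0.9]
opening: 0.993
finger_force: 0.0
```

```bash
python3 - <<'E'
from h import *
s,M=st()
c=eyes.read_camera("side");crop(c,"pics/s3.png",180,120,160,140,4)
E
```

```text
t 4.13 pos [ 0.5024 -0.1     0.1029] yaw_y 78.94 tilt [-5.e-04 -1.e-04 -1.e+00] F [0.63 0.27 0.92] T [ 0.001 -0.042  0.002] open 0.993 ff 0.0 j7 1.77
```

View pics/s3.png

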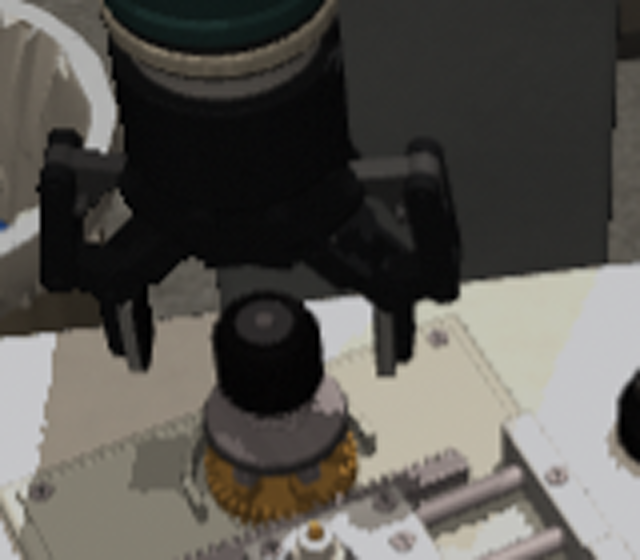

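The side view shows the knob (about 268,350 in the crop) centred between the open fingers, at about x=140 and x=385. I'll close the gripper now.

>>> drive_tool:
  deltas:
    - [[0,0,0,0,0,0],[0,0,0,0,0,0],[0,0,0,0,0,0],[0,0,0,0,0,0],[0,0,0,0,0,0],[0,0,0,0,0,0],[0,0,0,0,0,0],[0,0,0,0,0,0]]
  gripper: 255

```text
t: 4.85
ee_pos: [0.5028, -0.0996, 0.1035]
orientation: [0.096, 0.995, 0.0, 0.0]
wrist_force: [0.9, 2.2, 1.3]
opening: 0.453
finger_force: 60.0
```

```bash
python3 - <<'E'
from h import *
s,M=st()
E
```

```text
t 4.85 pos [ 0.5028 -0.0996  0.1035] yaw_y 79.0 tilt [ 9.e-04  4.e-04 -1.e+00] F [0.87 2.15 1.25] T [ 0.387 -0.161 -0.036] open 0.453 ff 60.03692328929901 j7 1.77
```

>>> drive_tool:
  deltas:
    - [[0,0,0.04,0,0,0],[0,0,0.04,0,0,0],[0,0,0.04,0,0,0],[0,0,0,0,0,0],[0,0,0,0,0,0]]

```text
t: 5.27
ee_pos: [0.5028, -0.0996, 0.1003]
orientation: [0.096, 0.995, 0.0, 0.0]
wrist_force: [2.3, 3.2, 1.3]
opening: 0.453
finger_force: 60.1
```

>>> drive_tool:
  deltas:
    - [[0,0,0.04,0,0,0],[0,0,0.04,0,0,0],[0,0,0,0,0,0],[0,0,0,0,0,0]]

```text
t: 5.6
ee_pos: [0.5028, -0.0996, 0.0986]
orientation: [0.096, 0.995, 0.0, 0.0]
wrist_force: [1.2, 3.9, 6.4]
opening: 0.449
finger_force: 60.3
```

>>> drive_tool:
  deltas:
    - [[0,0,0.04,0,0,0],[0,0,0,0,0,0],[0,0,0,0,0,0]]

```text
t: 5.85
ee_pos: [0.5029, -0.0996, 0.0979]
orientation: [0.096, 0.995, 0.0, 0.0]
wrist_force: [1.1, 4.8, 8.0]
opening: 0.451
finger_force: 60.6
```

```bash
python3 - <<'E'
from h import *
s,M=st()
E
```

```text
t 5.85 pos [ 0.5029 -0.0996  0.0979] yaw_y 78.99 tilt [ 9.e-04  6.e-04 -1.e+00] F [1.1  4.78 8.02] T [ 0.915 -0.146 -0.003] open 0.451 ff 60.60283720493317 j7 1.77
```

>>> drive_tool:
  deltas:
    - [[0,0,0.02,0,0,0],[0,0,0,0,0,0.3],[0,0,0,0,0,0.3],[0,0,0,0,0,0.3],[0,0,0,0,0,0.3],[0,0,0,0,0,0.3],[0,0,0,0,0,0],[0,0,0,0,0,0]]

```text
t: 6.52
ee_pos: [0.5028, -0.0999, 0.0975]
orientation: [0.161, 0.987, 0.0, 0.0]
wrist_force: [0.1, 4.2, 10.1]
opening: 0.448
finger_force: 60.8
```

>>> drive_tool:
  deltas:
    - [[0,0,0,0,0,0.3],[0,0,0,0,0,0.3],[0,0,0,0,0,0.3],[0,0,0,0,0,0.3],[0,0,0,0,0,0],[0,0,0,0,0,0]]

```text
t: 7.02
ee_pos: [0.5027, -0.1001, 0.0975]
orientation: [0.212, 0.977, 0.0, 0.0]
wrist_force: [0.3, 3.3, 9.0]
opening: 0.452
finger_force: 60.8
```

>>> drive_tool:
  deltas:
    - [[0,0,0,0,0,0.3],[0,0,0,0,0,0.3],[0,0,0,0,0,0.3],[0,0,0,0,0,0.3],[0,0,0,0,0,0],[0,0,0,0,0,0]]

```text
t: 7.52
ee_pos: [0.5026, -0.1003, 0.0975]
orientation: [0.263, 0.965, 0.0, 0.0]
wrist_force: [0.3, 2.7, 8.7]
opening: 0.451
finger_force: 60.8
```

>>> drive_tool:
  deltas:
    - [[0,0,0,0,0,0.3],[0,0,0,0,0,0.3],[0,0,0,0,0,0.3],[0,0,0,0,0,0.3],[0,0,0,0,0,0],[0,0,0,0,0,0]]

```text
t: 8.02
ee_pos: [0.5024, -0.1005, 0.0974]
orientation: [0.314, 0.95, -0.0, 0.0]
wrist_force: [0.3, 3.3, 8.7]
opening: 0.45
finger_force: 60.9
```

>>> drive_tool:
  deltas:
    - [[0,0,0,0,0,0.3],[0,0,0,0,0,0.3],[0,0,0,0,0,0.3],[0,0,0,0,0,0.3],[0,0,0,0,0,0],[0,0,0,0,0,0]]

```text
t: 8.52
ee_pos: [0.5022, -0.1006, 0.0966]
orientation: [0.363, 0.932, -0.0, -0.0]
wrist_force: [0.3, -0.4, 1.5]
opening: 0.45
finger_force: 60.3
```

```bash
python3 - <<'E'
from h import *
s,M=st()
E
```

```text
t 8.52 pos [ 0.5022 -0.1006  0.0966] yaw_y 47.48 tilt [-4.e-04 -9.e-04 -1.e+00] F [ 0.34 -0.39  1.52] T [-0.105 -0.133  0.001] open 0.45 ff 60.32913565635681 j7 1.33
```

It snapped in: the upward force fell from 9 N to 1.5 N, with no torque. Next I'll press it home in small steps.

>>> drive_tool:
  deltas:
    - [[0,0,0.04,0,0,0],[0,0,0.04,0,0,0],[0,0,0.04,0,0,0],[0,0,0,0,0,0],[0,0,0,0,0,0]]

```text
t: 8.93
ee_pos: [0.5022, -0.1005, 0.0936]
orientation: [0.363, 0.932, -0.0, -0.0]
wrist_force: [-0.3, -1.7, 0.8]
opening: 0.45
finger_force: 60.3
```

>>> drive_tool:
  deltas:
    - [[0,0,0.04,0,0,0],[0,0,0.04,0,0,0],[0,0,0,0,0,0],[0,0,0,0,0,0]]

```text
t: 9.27
ee_pos: [0.5022, -0.1004, 0.0918]
orientation: [0.363, 0.932, -0.0, -0.0]
wrist_force: [-1.1, -3.5, 2.5]
opening: 0.448
finger_force: 60.4
```

>>> drive_tool:
  deltas:
    - [[0,0,0.04,0,0,0],[0,0,0,0,0,0],[0,0,0,0,0,0]]

```text
t: 9.52
ee_pos: [0.5023, -0.1004, 0.0909]
orientation: [0.363, 0.932, -0.0, 0.0]
wrist_force: [-1.9, -4.0, 4.6]
opening: 0.449
finger_force: 60.5
```

>>> drive_tool:
  deltas:
    - [[0,0,0.04,0,0,0],[0,0,0,0,0,0],[0,0,0,0,0,0]]

```text
t: 9.77
ee_pos: [0.5023, -0.1004, 0.0901]
orientation: [0.363, 0.932, -0.0, 0.0]
wrist_force: [-2.6, -3.5, 7.5]
opening: 0.449
finger_force: 60.7
```

>>> drive_tool:
  deltas:
    - [[0,0,0.02,0,0,0],[0,0,0,0,0,0],[0,0,0,0,0,0]]

```text
t: 10.02
ee_pos: [0.5023, -0.1004, 0.0897]
orientation: [0.363, 0.932, -0.0, -0.0]
wrist_force: [-3.1, -4.3, 8.0]
opening: 0.45
finger_force: 60.8
```

It's home: the force now rises linearly, so only the spring is yielding. I'll ease off 1 mm and wind counterclockwise.

>>> drive_tool:
  deltas:
    - [[0,0,-0.04,0,0,0],[0,0,0,0,0,-0.2],[0,0,0,0,0,-0.4],[0,0,0,0,0,-0.4],[0,0,0,0,0,-0.4],[0,0,0,0,0,-0.4],[0,0,0,0,0,-0.4],[0,0,0,0,0,-0.4],[0,0,0,0,0,-0.2],[0,0,0,0,0,0],[0,0,0,0,0,0]]

```text
t: 10.93
ee_pos: [0.5026, -0.1, 0.0906]
orientation: [0.247, 0.969, 0.0, 0.0]
wrist_force: [-1.3, -3.1, 7.1]
opening: 0.45
finger_force: 60.7
```

```bash
python3 - <<'E'
from h import *
s,M=st()
c=eyes.read_camera("side");crop(c,"pics/s4.png",180,200,180,120,4)
E
```

```text
t 10.93 pos [ 0.5026 -0.1     0.0906] yaw_y 61.46 tilt [ 5.e-04  3.e-04 -1.e+00] F [-1.27 -3.14  7.11] T [-0.812  0.449 -0.018] open 0.45 ff 60.696011781692505 j7 1.53
```

View pics/s4.png

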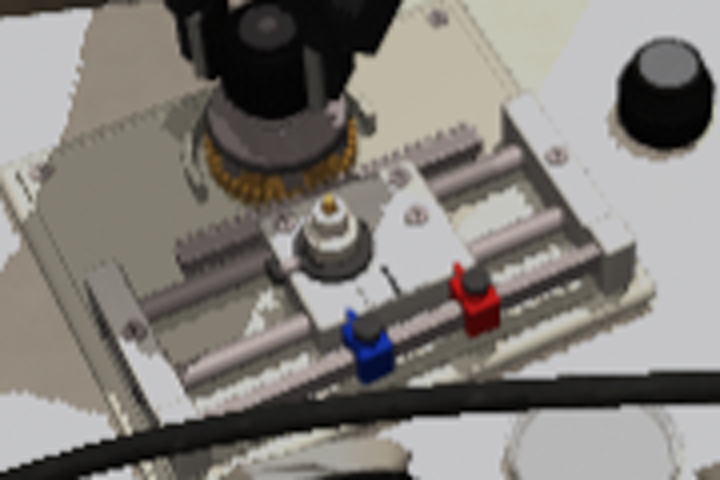

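The carriage now follows the knob. In the crop the black line runs from (383,267) to (398,290), and the red needle tip is at about (457,268).

```bash
cat >> h.py <<'E'
def slide(c,pts,x0,y0,s):
    y=np.radians(18.03);A=np.array([[np.cos(y),-np.sin(y)],[np.sin(y),np.cos(y)]])
    L=world(c,[(x0+x/s,y0+v/s) for x,v in pts],.041)[:,:2]
    return ((L-[.5328,-.0906])@A*1000).round(1)
E
python3 - <<'E'
from h import *
c=eyes.read_camera("side")
print(slide(c,[(383,267),(398,290),(457,268)],180,200,4))
print(slide(c,[(371,353),(386,378),(457,349)],180,180,4))
E
```

```text
[[51.2  8.1]
 [63.3  8.5]
 [64.4 32.5]]
[[51.6  2.9]
 [64.4  3. ]
 [64.8 32.3]]
```

>>> drive_tool:
  deltas:
    - [[0,0,0,0,0,-0.2],[0,0,0,0,0,-0.4],[0,0,0,0,0,-0.4],[0,0,0,0,0,-0.4],[0,0,0,0,0,-0.4],[0,0,0,0,0,-0.4],[0,0,0,0,0,-0.4],[0,0,0,0,0,-0.4],[0,0,0,0,0,-0.4],[0,0,0,0,0,-0.4],[0,0,0,0,0,-0.2],[0,0,0,0,0,0]]

```text
t: 12.03
ee_pos: [0.503, -0.0993, 0.0907]
orientation: [0.074, 0.997, 0.001, 0.0]
wrist_force: [-0.8, -0.3, 5.3]
opening: 0.45
finger_force: 60.7
```

>>> drive_tool:
  deltas:
    - [[0,0,0,0,0,-0.2],[0,0,0,0,0,-0.4],[0,0,0,0,0,-0.4],[0,0,0,0,0,-0.4],[0,0,0,0,0,-0.4],[0,0,0,0,0,-0.4],[0,0,0,0,0,-0.4],[0,0,0,0,0,-0.4],[0,0,0,0,0,-0.4],[0,0,0,0,0,-0.4],[0,0,0,0,0,-0.2],[0,0,0,0,0,0]]

```text
t: 13.03
ee_pos: [0.503, -0.0986, 0.0908]
orientation: [-0.101, 0.995, 0.001, 0.001]
wrist_force: [-0.5, 0.7, 5.8]
opening: 0.45
finger_force: 60.7
```

```bash
python3 - <<'E'
from h import *
s,M=st()
c=eyes.read_camera("side");crop(c,"pics/s5.png",230,220,100,75,8)
E
```

```text
t 13.03 pos [ 0.503  -0.0986  0.0908] yaw_y 101.55 tilt [ 0.001   0.0018 -1.    ] F [-0.48  0.73  5.79] T [-0.016  0.116 -0.043] open 0.45 ff 60.687096118927 j7 2.1
```

View pics/s5.png

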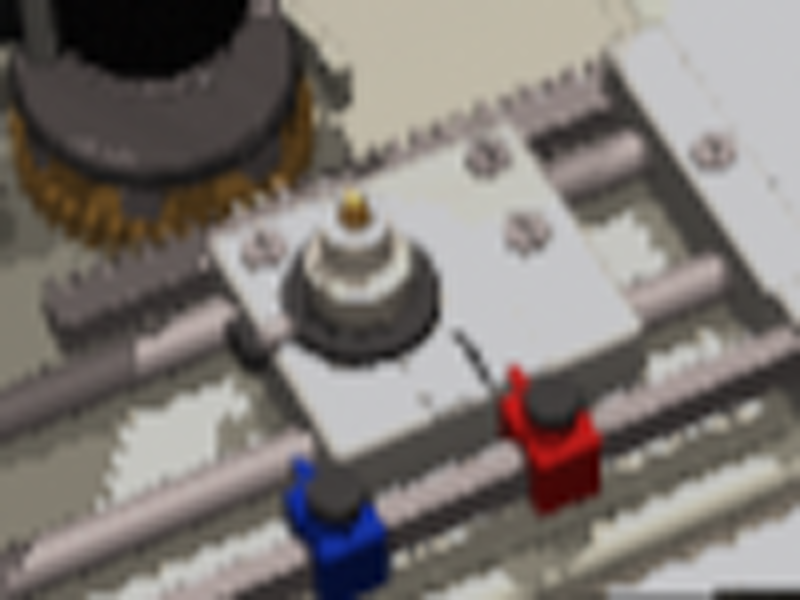

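The view is 8x with offset (230,220). The line runs from (458,333) to (492,386), and the red needle tip is at about (514,372).

```bash
python3 - <<'E'
from h import *
c=eyes.read_camera("side")
print(slide(c,[(458,333),(492,386),(514,372)],230,220,8))
E
```

```text
[[50.7 27.5]
 [64.6 27.8]
 [63.6 32.9]]
```

>>> drive_tool:
  deltas:
    - [[0,0,0,0,0,-0.2],[0,0,0,0,0,-0.4],[0,0,0,0,0,-0.4],[0,0,0,0,0,-0.4],[0,0,0,0,0,-0.4],[0,0,0,0,0,-0.2],[0,0,0,0,0,0],[0,0,0,0,0,0],[0,0,0,0,0,0]]

```text
t: 13.88
ee_pos: [0.503, -0.0982, 0.0907]
orientation: [-0.187, 0.982, 0.001, 0.001]
wrist_force: [-0.6, 1.4, 6.5]
opening: 0.448
finger_force: 60.7
```

```bash
python3 - <<'E'
from h import *
s,M=st()
a=eyes.read_camera("side");b=eyes.read_camera("top");crop(a,"pics/s6.png",270,250,40,30,15)
crop(b,"pics/t6.png",330,205,50,30,12)
cv2.imwrite("pics/m6.png",np.vstack([cv2.resize(cv2.imread("pics/s6.png")[:300],(600,300)),cv2.resize(cv2.imread("pics/t6.png"),(500,300)).copy() if 0 else cv2.copyMakeBorder(cv2.resize(cv2.imread("pics/t6.png"),(500,300)),0,0,0,100,0)]))
E
```

```text
t 13.88 pos [ 0.503  -0.0982  0.0907] yaw_y 111.53 tilt [ 7.0e-04  2.1e-03 -1.0e+00] F [-0.56  1.36  6.52] T [ 0.219  0.129 -0.121] open 0.448 ff 60.66717088222504 j7 2.24
```

View pics/m6.png

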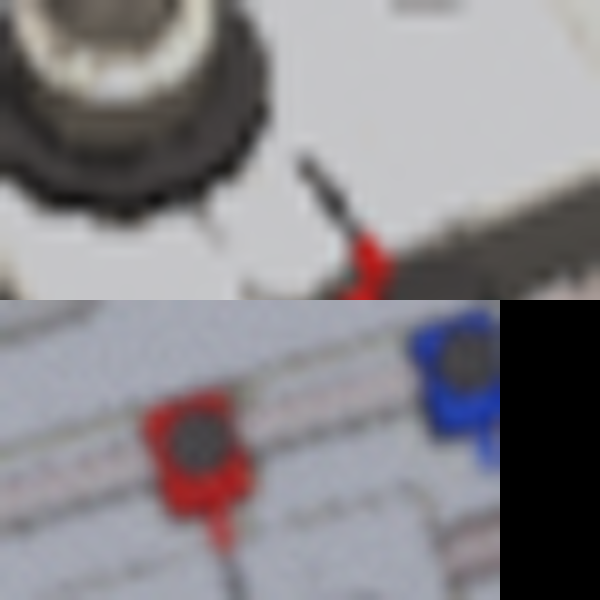

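Both views show the black line running straight into the red needle, so it's aligned. I'll take the load off the spring, let go and rise.

>>> drive_tool:
  deltas:
    - [[0,0,-0.03,0,0,0],[0,0,-0.03,0,0,0],[0,0,0,0,0,0],[0,0,0,0,0,0]]

```text
t: 14.32
ee_pos: [0.5028, -0.0983, 0.0918]
orientation: [-0.187, 0.982, 0.001, 0.0]
wrist_force: [1.5, 5.6, 3.3]
opening: 0.448
finger_force: 60.6
```

>>> drive_tool:
  deltas:
    - [[0,0,0,0,0,0],[0,0,0,0,0,0],[0,0,0,0,0,0],[0,0,0,0,0,0],[0,0,0,0,0,0],[0,0,0,0,0,0],[0,0,0,0,0,0],[0,0,0,0,0,0]]
  gripper: 0

```text
t: 14.98
ee_pos: [0.5024, -0.1, 0.0918]
orientation: [-0.186, 0.982, -0.0, -0.0]
wrist_force: [-0.4, -0.1, 0.4]
opening: 0.999
finger_force: 0.0
```

>>> drive_tool:
  deltas:
    - [[0,0,-0.1,0,0,0],[0,0,-0.3,0,0,0],[0,0,-0.5,0,0,0],[0,0,-0.5,0,0,0],[0,0,-0.5,0,0,0],[0,0,-0.6,0,0,0],[0,0,-0.6,0,0,0],[0,0,-0.6,0,0,0],[0,0,-0.6,0,0,0],[0,0,0,0,0,0],[0,0,0,0,0,0],[0,0,0,0,0,0]]

```text
t: 15.98
ee_pos: [0.502, -0.0998, 0.199]
orientation: [-0.186, 0.982, 0.0, -0.0]
wrist_force: [0.6, 0.5, -0.8]
opening: 1.001
finger_force: 0.0
```

```bash
python3 - <<'E'
from h import *
s,M=st()
a=eyes.read_camera("side");crop(a,"pics/s7.png",200,160,130,110,5)
E
```

```text
t 15.98 pos [ 0.502  -0.0998  0.199 ] yaw_y 111.49 tilt [-5.e-04  2.e-04 -1.e+00] F [ 0.57  0.55 -0.75] T [-0.049 -0.003  0.023] open 1.001 ff 0.0 j7 2.18
```

View pics/s7.png

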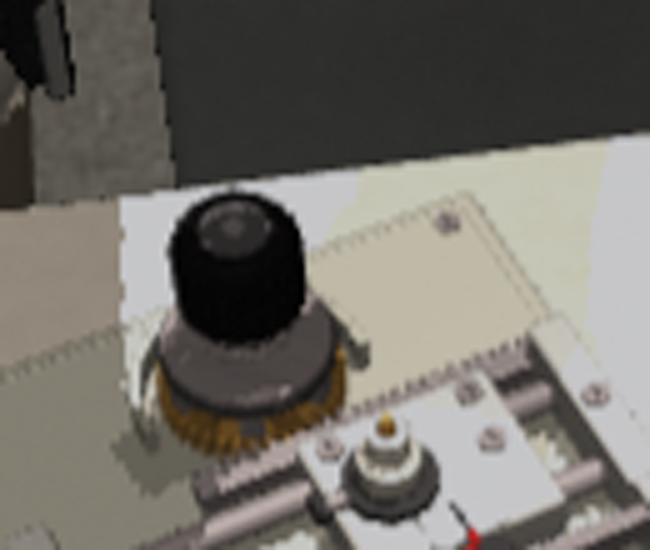

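The hand is clear. The collar sits down on the gear, the line meets the needle, and the knob top is at (235,225) in the crop, which is pixel (247,205). I'll check its height and then hand in.

```bash
python3 - <<'E'
from h import *
a=eyes.read_camera("side")
p=pix(a,[[.5025,-.0997,z] for z in(.112,.104,.100)]);print(p.round(1))
if abs(205-p[2,1])<2.5: print(order.job_done())
E
```

```text
[[245.  200.3]
 [245.5 203.9]
 [245.7 205.6]]
the job is handed in; nothing more can be done
None
```

The feed is in gear and fully home (knob top at about 100 mm), the carriage's black line stands at the red pointer, the hand is clear, and the job is handed in; the judge's verdict was not returned.

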